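Lift the freshly lacquered board onto the enclosure with a spatula

ROBOT

A 6-joint arm with a two-finger parallel gripper is mounted at the origin on the work surface. World frame = base frame: x ahead of the robot, y to its left, z up, the work surface at z = 0. Lengths are in mm, angles in rad, forces in N, time in s.
With the tool pointing down it reaches from about 375 to 900 mm from the base axis. Payload 3.1 kg.
Tool frame: the origin (TCP) lies at the very end of the fingers, on their centre line; the grasp point (between the pads) lies arm.grasp_offset behind it (arm.grasp_offset is the distance from the TCP to the grasp point, in mm); z points along the fingers, x is the direction in which the jaws open and shut, and the axes are right-handed (so a half turn about z gives the same grasp; the last joint's range is limited). The gripper opens to 87 mm and grips with 3 to 60 N. Pads are 19 mm wide; open, the fingers measure 117 mm over their backs; the gripper's body (75 mm by 190 mm) begins 51 mm behind the grasp point.
Start: joints at [1.125, 0.527, 1.433, -0, 1.181, -0.178], TCP at [165.341, 602.71, 222.548] pointing down, gripper open.
Joint ranges: [-3.08, 3.08], [-0.75, 2.2], [0.22, 2.44], [-1.43, 4.57], [0, 2.65], [-2.85, 2.85]. Speed limits (rad/s): [2.79, 2.79, 3.14, 3.14, 3.14, 3.14].

INTERFACE

Orientations are given as a rotation vector (axis times angle).
In Python, from plant import arm gives the robot as it stands.
- The arm moves only by the tool drive_tool, never from a script. Its argument "commands" is a list of rows, each a list of 7 numbers: the shift along the tool's x, y, z in m, then the turn, a rotation vector about the tool's x, y, z in degrees, then the finger opening in m, from 0 to 0.087. A call has 1 to 20 rows; each row shifts and turns the commanded pose from where the row before left it, along the tool's axes as they then stand; what a row does not reach is not made up. A row lasts 1/8 s, in which the tool goes at most 62.5 mm and 10.7 degrees, less where a joint would pass 70% of its speed; a pose out of reach is approached as far as the arm can. A call is refused whole if a number of a shift passes 0.0625 or a number of a turn 10.7, either way. A call with a gripper value outside its range is refused whole. The fingers move at their own pace and stop on an object; "squeeze" is the grip in N (left out, the last holds). Time passes only in rows, so rows that do not move let the fingers close. It gives the time, the measured TCP pose, the force and the opening at its end, in the units of the state.
- arm.state(): the state, without advancing time (a new reading comes with each control period).
- arm.read_camera(name): name is "side" or "top" or "wrist"; returns a dict with "color" (480x640x3 uint8, red, green, blue), "z_map" (480x640 float32, mm along the optical axis (not along the pixel's ray), 0 where there is no reading), "fx", "fy", "cx", "cy" (pixels), "view" (4x4, takes a point from world to camera coordinates); the wrist camera has in their place "hand_eye" (4x4, takes a point from camera to tool coordinates, whose origin is the TCP and whose axes are the tool frame's). Camera axes: x right, y down, z forward; pixel columns grow to the right and rows downward; lengths in mm; the calibration is good to about 2 mm. A picture is of the moment at which its call begins: read the wrist's pose just before it.
- arm.close_job(): hands the job in, once; it reports no verdict.
The state is a dict: "time_s": time; "joint_positions": joint angles; "qd": joint speeds; "joint_torque": joint torques, N m; "tool_pos": TCP position; "tool_rot": TCP orientation; "ft_force": force on the tool from outside, world axes, zero at the start; "torque": the same for the moment, N m; "gripper_width": opening from 0.0 (shut) to 1.0 (fully open).
Only numpy, scipy, OpenCV 4.12 (cv2) and the standard library are available. Lean on these libraries where they do the work, as an engineer would, in place of code of your own. Each camera call takes 0.05 s, during which the arm holds its last target.

TASK

The green circuit board has just been lacquered and must not be touched with the gripper: pick up the spatula, slide its blade under the board between the standoffs, lift the board and set it down gently, standing on its four standoffs, in the middle of the lid of the grey aluminium enclosure. Then draw the spatula out and lay it flat on the desk. Leave the blue board where it is.

Things in the scene. Friction and masses are not known exactly. Their poses are not given: they have to be found in the camera images.
- spatula: Spatula flat on desk, x from handle to blade, at start roughly world +y; z up. Origin: on the desk under the handle's middle. Black handle x -45..45, 22 wide, z 29..55 mm (rear foot x -42..-30 down to desk): pinch across y at its middle. Steel blade x 62..190 (tip), 56 wide, z 0..3 mm; 8 mm rod neck slopes from the handle to the blade at x 72. 170 g.
- green_board: Green circuit board with copper ring coils, 110 (x) by 100 mm (y), about 90 g, loose on 4 brass standoffs, 8 mm thick, 14 mm tall, at x +-49, y +-44: the gap under it along x is 80 mm wide. Origin: under its centre at the standoffs' feet; z up. Underside at 14, top 16.5, tallest part 26.5 mm. At start x points roughly to world +y: room to slide in along x from its -x side.
- blue_board: Blue circuit board, size and standoffs like the green one, with black chips and a white connector, loose on the desk, 26.5 mm tall in all, nearer to the robot or farther than the green one. Origin: under its centre at the feet. Leave it alone.
- enclosure: Grey aluminium project enclosure, immovable, 160 by 160 mm, 40 mm high, with a flat bare lid. Origin under its centre on the desk; lid surface 40 mm above the origin; z up.
Mind the look-alikes: they are no part of the job. What is shaped like the green_board but brown or pink is not meant.

How it is judged (in metres and radians):
On the way:
1. the green board is lifted clear of the desk, carried by the spatula (height (world z) of green_board above 0.025 m and contact force between green_board and spatula above 0.2 N), for 0.3 s.
At the end, for the whole second after the job is handed in: The green board stands at rest, upright on its standoffs, on the enclosure's lid, its centre within 20 mm of the lid's centre (any yaw); the spatula is clear of it and lies flat and still on the desk, right way up (horizontal distance between green_board and enclosure below 0.02 m and z of green_board in the frame of enclosure between 0.036 and 0.045 m and angle between green_board's own z axis and vertical below 0.09 rad and linear speed of each of green_board, spatula below 0.02 m/s and contact force between green_board and spatula below 0.05 N and height (world z) of spatula below 0.01 m and angle between spatula's own z axis and vertical below 0.1 rad); the robot touches nothing.
It fails at once if the gripper or arm touches the green board (contact force between any of the fingers, the arm and green_board above 0.5 N).
It fails at once if the green board is dropped or flung onto the lid (faster than 0.45 m/s near it) (horizontal distance between green_board and enclosure below 0.06 m and linear speed of green_board above 0.45 m/s).
It fails at once if the blue board is moved more than 15 mm (distance of blue_board from where it was at the start of the episode above 0.015 m).
It also fails if it takes over 64 s, if anything falls off the work surface, if the arm or the gripper's body presses on something with over 40 N, if the wrist force passes 120 N, or if a joint passes its speed limit or range.

## Working session

There is one attempt and no reset: what is moved stays moved. The work goes in short steps, Python scripts to look and compute and a tool call to move; the robot and the scene stay as the last step left them, time stands still between calls to the robot, and variables do not carry over. Pictures are saved under pics/ and viewed, and the job is handed in when it is done.

Besides the shell and the picture viewer there is one more tool, called after "Emit:" in YAML: its name, and indented under it one key for each argument. drive_tool: Moves the arm, as the interface text tells. Its arguments: {"type":"object","properties":{"commands":{"type":"array","items":{"type":"array","items":{"type":"number"}}},"squeeze":{"type":"number"}},"required":["commands"]}

```bash
ls; mkdir -p pics
python3 - <<'E'
from plant import arm
import cv2,numpy as np
print(arm.state(), arm.grasp_offset)
for n in("top","side"):
    d=arm.read_camera(n); cv2.imwrite(f"pics/{n}0.png",d["color"][:,:,::-1])
    print(n,d["fx"],d["fy"],d["cx"],d["cy"],np.round(d["view"],3).tolist()); np.savez(f"{n}0.npz",**d)
E
```

```text
pics
{'time_s': 0.0, 'joint_positions': array([ 1.12446915e+00,  5.28467820e-01,  1.43391727e+00, -2.49433291e-05,
        1.18140604e+00, -1.78449760e-01]), 'qd': array([ 8.72177851e-04,  8.89124131e-04,  4.90513768e-05,  4.03473788e-04,
       -8.41921482e-04,  4.28009225e-04]), 'joint_torque': array([-1.24405702e-03, -4.40055907e+01, -1.76587254e+01,  6.31486997e-02,
        5.85576030e-02, -1.91385629e-04]), 'tool_pos': array([165.04906722, 602.03940655, 221.56587151]), 'tool_rot': array([ 2.49737058,  1.9042884 , -0.0030567 ]), 'ft_force': array([-0.13058907, -0.36169745, -0.89977965]), 'torque': array([-0.00702026, -0.01178804,  0.0209248 ]), 'gripper_width': 1.0009319137812507} 18.700000000000003
top 439.55028645807135 439.55028645807135 329.37344120406345 243.87662269286375 [[-0.022, -1.0, 0.018, 70.856], [-0.995, 0.02, -0.099, 439.548], [0.098, -0.02, -0.995, 910.606], [0.0, 0.0, 0.0, 1.0]]
side 496.3396241254299 496.3396241254299 322.9174549506808 239.24905401852826 [[0.994, -0.112, 0.001, -455.721], [-0.074, -0.663, -0.745, 124.731], [0.084, 0.74, -0.667, 963.779], [0.0, 0.0, 0.0, 1.0]]
```

View pics/top0.png

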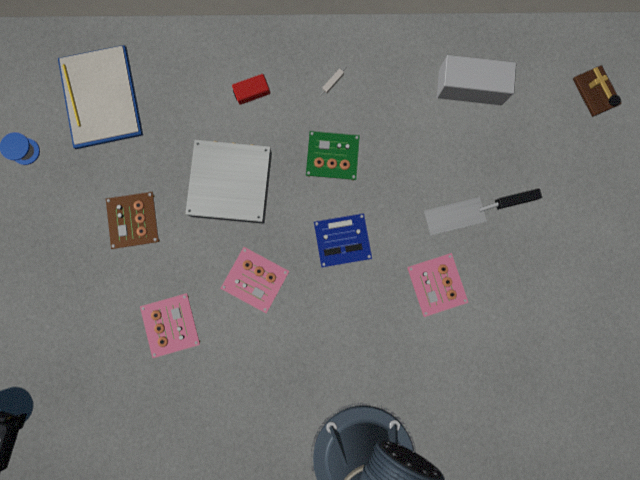

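View pics/side0.png

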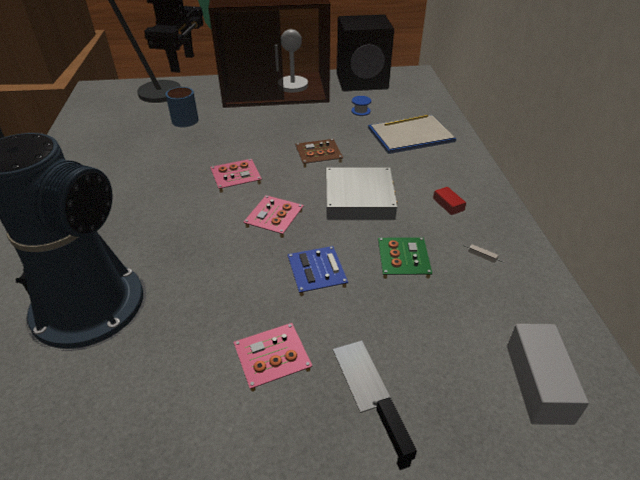

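Candidates in the top view are the green board at (333,156), blue at (342,240), brown at (132,220), pink at (255,280), (438,285) and (170,325), the flat grey enclosure with lid at (229,181), and a taller grey block at (477,80). Only (333,156) is green. (229,181) is the square flat-lidded enclosure. The spatula is at (455–540, 190–233).

```bash
cat > h.py <<'E'
import numpy as np,cv2
def load(n): return dict(np.load(n))
def ray(d,uv,z):
    uv=np.atleast_2d(uv).astype(float);V=d["view"];R=V[:3,:3];t=V[:3,3]
    c=-R.T@t
    r=np.c_[(uv[:,0]-d["cx"])/d["fx"],(uv[:,1]-d["cy"])/d["fy"],np.ones(len(uv))]@R
    return c+r*((z-c[2])/r[:,2])[:,None]
def big(m):
    cs,_=cv2.findContours(m.astype(np.uint8),cv2.RETR_EXTERNAL,cv2.CHAIN_APPROX_NONE)
    return max(cs,key=cv2.contourArea)[:,0]
def rect(d,m,z,name):
    P=ray(d,big(m),z)[:,:2].astype(np.float32)
    r=cv2.minAreaRect(P); b=cv2.boxPoints(r)
    e=[b[1]-b[0],b[2]-b[1]]
    print(name,"c",np.round(r[0],1),"edges",[(round(float(np.hypot(*x)),1),round(float(np.degrees(np.arctan2(x[1],x[0]))),1)) for x in e])
    return r
def masks(d,box):
    M=np.zeros(d["color"].shape[:2],bool);u0,v0,u1,v1=box;M[v0:v1,u0:u1]=1
    return M
E
python3 - <<'E'
from h import *
B={"top":dict(g=(290,120,375,190),b=(300,205,385,275),e=(175,130,280,230),h=(480,175,560,225),bl=(415,190,490,245)),
"side":dict(g=(370,225,440,285),b=(280,240,355,300),e=(315,160,400,205),h=(370,395,420,470),bl=(325,335,392,415))}
for n in("top","side"):
    d=load(n+"0.npz");c=d["color"].astype(int);R,G,Bc=c[...,0],c[...,1],c[...,2]
    bx=B[n]
    rect(d,masks(d,bx["g"])&(G>R+25)&(G>Bc+20),16.5,n+" green")
    rect(d,masks(d,bx["b"])&(Bc>R+40)&(Bc>G+30),16.5,n+" blue")
    rect(d,masks(d,bx["e"])&(c.min(2)>(145 if n=="top" else 140)),40,n+" encl")
    rect(d,masks(d,bx["h"])&(c.max(2)<60),50,n+" handle")
    rect(d,masks(d,bx["bl"])&(c.min(2)>(140)),3,n+" blade")
d=load("top0.npz");cv2.imwrite("pics/c1.png",cv2.resize(d["color"][110:280,170:560,::-1],None,fx=2,fy=2,interpolation=cv2.INTER_CUBIC))
E
```

```text
top green c [635.5  50.9] edges [(99.4, -6.0), (110.2, 84.0)]
top blue c [449.4  33.7] edges [(109.8, -81.5), (98.9, 8.5)]
top encl c [578.8 272.8] edges [(158.8, -6.3), (159.3, 83.7)]
top handle c [ 525.7 -334.4] edges [(97.7, -77.0), (21.4, 13.0)]
top blade c [ 491.6 -173. ] edges [(41.2, -78.5), (45.1, 11.5)]
side green c [635.   49.3] edges [(100.3, -6.4), (106.3, 83.6)]
side blue c [449.   32.6] edges [(110.2, -81.4), (99.6, 8.6)]
side encl c [577.8 276.1] edges [(159.9, -6.4), (151.2, 83.6)]
side handle c [ 526.3 -345.4] edges [(106.5, -81.1), (33.1, 8.9)]
side blade c [ 498.9 -214.8] edges [(125.8, -77.0), (54.7, 13.0)]
```

View pics/c1.png

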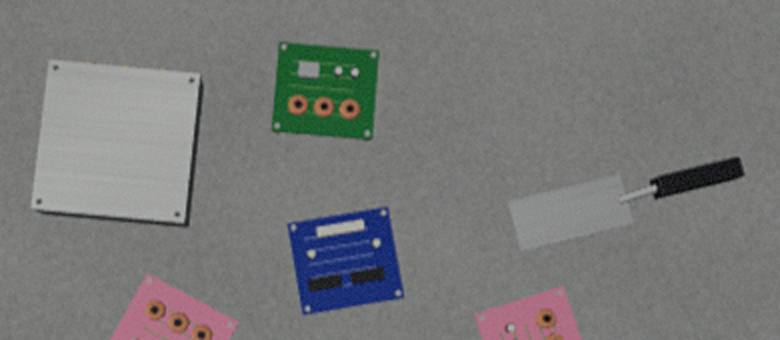

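The crop confirms the green board, with 3 copper coils at (323,107) in the crop, the enclosure at (118,140), and the spatula blade at (570,212) with its handle at (697,177). I'll turn the tool first, then travel via an outer waypoint.

```bash
cat > go.py <<'E'
import numpy as np
from scipy.spatial.transform import Rotation as Ro
from plant import arm
def delta(tgt,yaw,pr=True):
    """shift to tgt (mm) in tool axes as they stand; turn (deg, tool rotvec) to point-down with tool x at yaw deg"""
    s=arm.state();R=Ro.from_rotvec(s["tool_rot"]);M=R.as_matrix()
    c,sn=np.cos(np.radians(yaw)),np.sin(np.radians(yaw))
    T=np.array([[c,sn,0],[sn,-c,0],[0,0,-1]])
    turn=np.degrees((R.inv()*Ro.from_matrix(T)).as_rotvec())
    d=np.array(tgt)-s["tool_pos"]
    print("t",round(s["time_s"],2),"pos",np.round(s["tool_pos"],1),"toolx yaw",round(np.degrees(np.arctan2(M[1,0],M[0,0])),2),"tilt z",np.round(M[:,2],4))
    print("shift NOW axes",np.round(M.T@d,1),"turn",np.round(turn,2),"shift AFTER turn",np.round(T.T@d,1))
E
python3 - <<'E'
from go import *
delta((480,150,250),13)
delta((525,-336,250),13)
E
```

```text
t 0.1 pos [165.1 602.1 221.7] toolx yaw 74.66 tilt z [-8.0e-04 -1.8e-03 -1.0e+00]
shift NOW axes [-352.7  423.3  -27.8] turn [4.000e-02 1.100e-01 6.166e+01] shift AFTER turn [205.2 511.4 -28.3]
t 0.1 pos [165.1 602.1 221.7] toolx yaw 74.66 tilt z [-8.0e-04 -1.8e-03 -1.0e+00]
shift NOW axes [-809.5  595.3  -26.9] turn [4.000e-02 1.100e-01 6.166e+01] shift AFTER turn [139.7 995.  -28.3]
```

Emit:
drive_tool:
  commands:
    - [0,0,0,0,0,10.3,0.087]
    - [0,0,0,0,0,10.3,0.087]
    - [0,0,0,0,0,10.3,0.087]
    - [0,0,0,0,0,10.3,0.087]
    - [0,0,0,0,0,10.3,0.087]
    - [0,0,0,0,0,10.2,0.087]
    - [0.0205,0.0511,-0.0028,0,0,0,0.087]
    - [0.0205,0.0511,-0.0028,0,0,0,0.087]
    - [0.0205,0.0511,-0.0028,0,0,0,0.087]
    - [0.0205,0.0511,-0.0028,0,0,0,0.087]
    - [0.0205,0.0511,-0.0028,0,0,0,0.087]
    - [0.0205,0.0511,-0.0028,0,0,0,0.087]
    - [0.0205,0.0511,-0.0028,0,0,0,0.087]
    - [0.0205,0.0511,-0.0028,0,0,0,0.087]
    - [0.0205,0.0511,-0.0028,0,0,0,0.087]
    - [0.0205,0.0511,-0.0028,0,0,0,0.087]

```text
time_s: 2.1
tool_pos: [480.3, 149.1, 250.4]
tool_rot: [-3.121, -0.354, 0.001]
ft_force: [-0.4, 0.1, -0.4]
gripper_width: 1.001
```

Emit:
drive_tool:
  commands:
    - [-0.0073,0.0537,0,0,0,0,0.087]
    - [-0.0073,0.0537,0,0,0,0,0.087]
    - [-0.0073,0.0537,0,0,0,0,0.087]
    - [-0.0073,0.0537,0,0,0,0,0.087]
    - [-0.0073,0.0537,0,0,0,0,0.087]
    - [-0.0073,0.0537,0,0,0,0,0.087]
    - [-0.0073,0.0537,0,0,0,0,0.087]
    - [-0.0073,0.0537,0,0,0,0,0.087]
    - [-0.0073,0.0537,0,0,0,0,0.087]
    - [0,0,0,0,0,0,0.087]
    - [0,0,0,0,0,0,0.087]

```text
time_s: 3.48
tool_pos: [523.4, -334.2, 249.7]
tool_rot: [-3.119, -0.353, 0.002]
ft_force: [0.2, 0.2, -0.0]
gripper_width: 0.999
```

Run:
```python
from go import *
import cv2
delta((526,-336,100),13)
s=arm.state();d=arm.read_camera("wrist");cv2.imwrite("pics/w1.png",d["color"][:,:,::-1])
np.savez("w1.npz",**d,tp=s["tool_pos"],tr=s["tool_rot"]); print(d["hand_eye"].round(3).tolist())
```

```text
t 3.48 pos [ 523.4 -334.2  249.7] toolx yaw 12.92 tilt z [-0.0015  0.0022 -1.    ]
shift NOW axes [  2.3   2.7 149.7] turn [-0.14  0.06 -0.08] shift AFTER turn [  2.2   2.3 149.7]
[[1.0, -0.001, 0.001, 0.82], [0.0, 0.952, 0.307, -85.388], [-0.001, -0.307, 0.952, -163.103], [0.0, 0.0, 0.0, 1.0]]
```

View pics/w1.png

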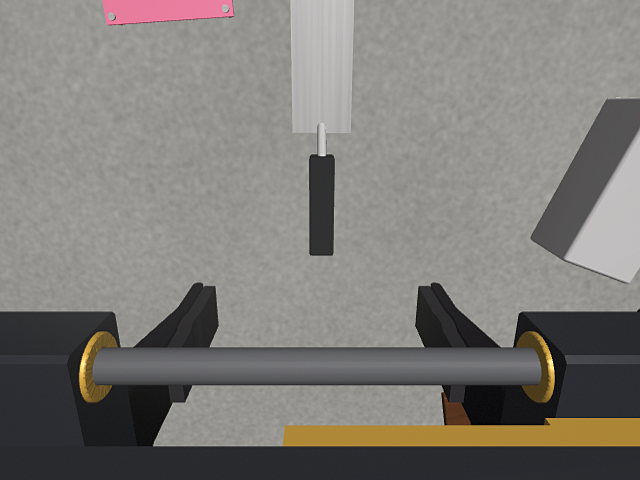

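The wrist view shows the handle upright at u=321, v=155..255, blade above it at u 291..353, well aligned with the tool. Next I measure it.

```bash
cat >> h.py <<'E'
from scipy.spatial.transform import Rotation as Ro
def wview(d):
    T=np.eye(4);T[:3,:3]=Ro.from_rotvec(d["tr"]).as_matrix();T[:3,3]=d["tp"]
    d=dict(d);d["view"]=np.linalg.inv(T@d["hand_eye"]);return d
E
python3 - <<'E'
from h import *
d=wview(load("w1.npz"));c=d["color"].astype(int)
m=masks(d,(295,150,350,262))&(c.max(2)<75)
r=rect(d,m,55,"handle z55")
print(ray(d,[[310,155],[333,155],[310,255],[333,255]],55).round(1))
print("blade end",ray(d,[[292,132],[352,132],[291,5],[354,5]],3).round(1))
E
```

```text
handle z55 c [ 529.1 -335.8] edges [(91.1, -77.2), (21.7, 12.8)]
[[ 509.6 -294.4   55. ]
 [ 528.8 -290.    55. ]
 [ 529.5 -383.4   55. ]
 [ 550.2 -378.7   55. ]]
blade end [[ 488.5 -283.2    3. ]
 [ 544.8 -270.3    3. ]
 [ 465.2 -176.6    3. ]
 [ 519.4 -164.2    3. ]]
```

Run:
```python
from go import *
delta((527.3,-328,23),12.8)
```

```text
t 3.52 pos [ 523.5 -333.6  249.9] toolx yaw 12.99 tilt z [-0.0015  0.0019 -1.    ]
shift NOW axes [  5.2  -4.1 226.9] turn [-0.13  0.06  0.19] shift AFTER turn [  4.9  -4.6 226.9]
```

Emit:
drive_tool:
  commands:
    - [0.005,-0.0045,0.03,-0.1,0,0.2,0.087]
    - [0,0,0.045,0,0,0,0.087]
    - [0,0,0.045,0,0,0,0.087]
    - [0,0,0.045,0,0,0,0.087]
    - [0,0,0.03,0,0,0,0.087]
    - [0,0,0.02,0,0,0,0.087]
    - [0,0,0.012,0,0,0,0.087]
    - [0,0,0,0,0,0,0.087]
    - [0,0,0,0,0,0,0.087]

```text
time_s: 4.65
tool_pos: [528.7, -330.4, 24.7]
tool_rot: [3.119, 0.349, 0.003]
ft_force: [1.3, -0.5, -1.0]
gripper_width: 0.999
```

Run:
```python
from go import *
delta((527.3,-328,23),12.8)
```

```text
t 4.65 pos [ 528.7 -330.4   24.7] toolx yaw 12.76 tilt z [ 0.0021 -0.0032 -1.    ]
shift NOW axes [-0.9 -2.7  1.7] turn [ 0.2  -0.07 -0.04] shift AFTER turn [-0.9 -2.7  1.7]
```

Emit:
drive_tool:
  commands:
    - [0,-0.002,0.001,0.1,0,0,0.087]
    - [0,0,0,0,0,0,0.04]
    - [0,0,0,0,0,0,0.01]
    - [0,0,0,0,0,0,0.01]
    - [0,0,0,0,0,0,0.01]
    - [0,0,0,0,0,0,0.01]
    - [0,0,0,0,0,0,0.01]
  squeeze: 50

```text
time_s: 5.52
tool_pos: [527.5, -327.9, 22.5]
tool_rot: [-3.122, -0.349, 0.0]
ft_force: [-0.8, -0.7, 0.6]
gripper_width: 0.405
```

Run:
```python
from go import *
s=arm.state();print(s["gripper_width"]*87,s["ft_force"],s["torque"])
delta((527.3,-328,23),12.8)
```

```text
35.22117012054371 [-0.83402118 -0.70404362  0.57767873] [-0.07115113 -0.00421978 -0.00085551]
t 5.53 pos [ 527.5 -327.9   22.5] toolx yaw 12.76 tilt z [-0.  0. -1.]
shift NOW axes [-0.2  0.  -0.5] turn [-0.    0.   -0.04] shift AFTER turn [-0.2  0.  -0.5]
```

Still closing (35 mm against a 22 mm handle).

Emit:
drive_tool:
  commands:
    - [0,0,0,0,0,0,0.01]
    - [0,0,0,0,0,0,0.01]
    - [0,0,0,0,0,0,0.01]
    - [0,0,0,0,0,0,0.01]
    - [0,0,0,0,0,0,0.01]
    - [0,0,0,0,0,0,0.01]
  squeeze: 50

```text
time_s: 6.28
tool_pos: [527.4, -327.9, 22.5]
tool_rot: [-3.122, -0.349, 0.0]
ft_force: [-0.7, -0.2, -0.3]
gripper_width: 0.247
```

Emit:
drive_tool:
  commands:
    - [0,0,-0.003,0,0,0,0.01]
    - [0,0,-0.01,0,0,0,0.01]
    - [0,0,-0.02,0,0,0,0.01]
    - [0,0,-0.027,0,0,0,0.01]
    - [0,0,0,0,0,4.7,0.01]
    - [0,0,0,0,0,4.7,0.01]
    - [0,0,0,0,0,4.7,0.01]
    - [0,0,0,0,0,4.7,0.01]
    - [0,0,0,0,0,0,0.01]
    - [0,0,0,0,0,0,0.01]

```text
time_s: 7.52
tool_pos: [527.8, -328.1, 83.4]
tool_rot: [3.137, -0.164, 0.001]
ft_force: [0.2, -0.7, -2.6]
gripper_width: 0.247
```

```bash
cat > look.py <<'E'
import sys,cv2,numpy as np
from plant import arm
k=sys.argv[1]
for n in sys.argv[2:]:
    s=arm.state();d=arm.read_camera(n);cv2.imwrite(f"pics/{n}{k}.png",d["color"][:,:,::-1])
    np.savez(f"{n}{k}.npz",**d,tp=s["tool_pos"],tr=s["tool_rot"])
print(s["tool_pos"],s["ft_force"],s["torque"])
E
python3 look.py 2 wrist side
```

```text
[ 527.67782093 -328.02109336   83.14483771] [-0.10055572  0.90098241 -1.5244099 ] [-0.08176802  0.05820458  0.00327559]
```

View pics/wrist2.png

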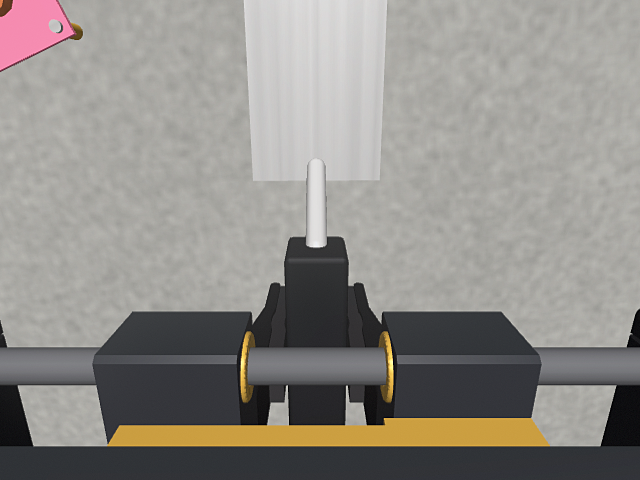

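View pics/side2.png

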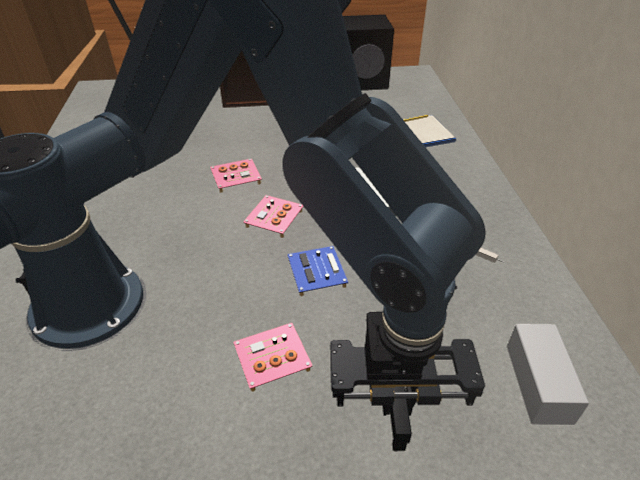

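The wrist view shows the blade at u 253..380 at its near edge (v=181), straight ahead and firmly held. Next I fit the blade plane in the tool frame from depth.

```bash
cat > blade.py <<'E'
import sys
from h import *
d=load(sys.argv[1]);c=d["color"].astype(int)
m=(c.min(2)>185)&masks(d,(225,0,410,178)); m=cv2.erode(m.astype(np.uint8),np.ones((5,5)))>0
v,u=np.nonzero(m);z=d["z_map"][v,u];k=z>0;u,v,z=u[k],v[k],z[k]
P=np.c_[(u-d["cx"])/d["fx"]*z,(v-d["cy"])/d["fy"]*z,z,np.ones(len(z))]@d["hand_eye"].T
P=P[:,:3];A=np.c_[P[:,:2],np.ones(len(P))];q=np.linalg.lstsq(A,P[:,2],rcond=None)[0]
res=P[:,2]-A@q;k=abs(res)<3;q=np.linalg.lstsq(A[k],P[k,2],rcond=None)[0]
print(len(z),"plane z=ax+by+c",q.round(4),"res",np.std((P[:,2]-A@q)[k]).round(2),"y range",np.percentile(P[:,1],[1,99]).round(1),"x",np.percentile(P[:,0],[1,99]).round(1))
print("blade mid tool x=0,y=-125 z:",q@[0,-125,1])
R=Ro.from_rotvec(d["tr"]).as_matrix(); n=R@np.array([q[0],q[1],-1]);n/=np.linalg.norm(n);print("blade normal world",n.round(4))
for y in(-55,-125,-180): print(y,(R@np.array([0,y,q@[0,y,1]])+d["tp"]).round(1))
E
python3 blade.py wrist2.npz
python3 - <<'E'
from h import *
d=load("wrist2.npz");c=d["color"][...,::-1]
z=d["z_map"];print(z[[10,60,120,170]][:,[260,316,370]])
def tool(u,v,zz):
    p=np.array([(u-d["cx"])/d["fx"]*zz,(v-d["cy"])/d["fy"]*zz,zz,1]);return (d["hand_eye"]@p)[:3].round(1)
print(tool(253,180,z[175,260]),tool(380,180,z[175,370]),tool(244,1,z[5,260]),tool(387,1,z[5,370]))
E
```

```text
22673 plane z=ax+by+c [-3.00000e-04 -2.30000e-03  1.85322e+01] res 0.68 y range [-122.8  -55.5] x [-26.2  27. ]
blade mid tool x=0,y=-125 z: 18.81541669961246
blade normal world [-9.0e-04  3.1e-03  1.0e+00]
-55 [ 533.5 -273.4   64.7]
-125 [ 540.8 -203.8   64.5]
-180 [ 546.5 -149.1   64.3]
[[162.28894 162.16922 161.59619]
 [169.13899 168.76378 169.17819]
 [175.03064 173.6848  174.68396]
 [182.70604 172.59387 181.50713]]
[-27.2 -52.5  18.4] [ 28.9 -52.4  18.9] [ -27.7 -123.2   20.4] [  28.6 -123.1   20.3]
```

Level blade, bottom about 22 mm below TCP. Next is staging south of the board.

Run:
```python
from go import *
delta((606.5,-224,83),-6.2)
```

```text
t 7.62 pos [ 527.6 -328.    83. ] toolx yaw -6.0 tilt z [ 4.e-04 -3.e-04 -1.e+00]
shift NOW axes [  67.6 -111.6   -0. ] turn [ 0.02 -0.02  0.2 ] shift AFTER turn [  67.2 -111.9   -0. ]
```

Emit:
drive_tool:
  commands:
    - [0.0135,-0.0224,0,0,0,0.2,0.01]
    - [0.0135,-0.0224,0,0,0,0,0.01]
    - [0.0135,-0.0224,0,0,0,0,0.01]
    - [0.0135,-0.0224,0,0,0,0,0.01]
    - [0.0135,-0.0224,0,0,0,0,0.01]
    - [0,0,0.02,0,0,0,0.01]
    - [0,0,0.02,0,0,0,0.01]
    - [0,0,0.012,0,0,0,0.01]
    - [0,0,0,0,0,0,0.01]
    - [0,0,0,0,0,0,0.01]

```text
time_s: 8.88
tool_pos: [606.8, -224.6, 30.6]
tool_rot: [3.137, -0.172, 0.001]
ft_force: [-0.7, 0.9, -0.9]
gripper_width: 0.246
```

```bash
python3 look.py 3 top side
python3 - <<'E'
from go import *
delta((606.5,-224,26.3),-6.2)
E
```

```text
[ 607.0479291  -224.59597892   31.01191596] [-0.27899267 -0.17650231 -1.35562111] [-0.15964764  0.09503112 -0.02380929]
t 8.97 pos [ 607.2 -224.5   31.2] toolx yaw -6.27 tilt z [ 1.3e-03 -8.0e-04 -1.0e+00]
shift NOW axes [-0.7 -0.4  4.9] turn [ 0.04 -0.08 -0.07] shift AFTER turn [-0.7 -0.4  4.9]
```

View pics/top3.png

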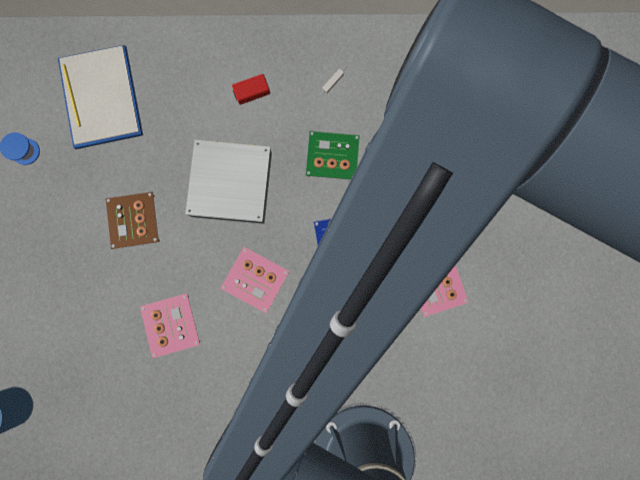

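View pics/side3.png

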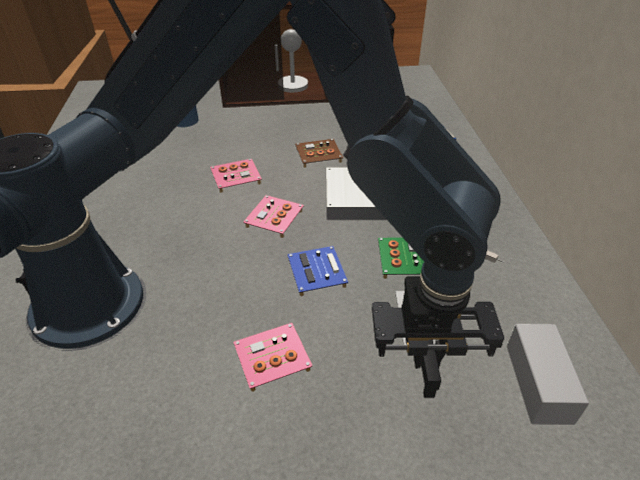

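The top view confirms the green board is unmoved at (333,156). The blade is hidden by the arm, with only its edge visible in the side view at (398,300). Now I lower to blade z≈4 mm and slide in, in two stages.

Emit:
drive_tool:
  commands:
    - [-0.0007,0,0.0047,0,0,0,0.01]
    - [0,0,0,0,0,0,0.01]
    - [0,-0.01,0,0,0,0,0.01]
    - [0,-0.01,0,0,0,0,0.01]
    - [0,-0.01,0,0,0,0,0.01]
    - [0,-0.01,0,0,0,0,0.01]
    - [0,-0.01,0,0,0,0,0.01]
    - [0,-0.01,0,0,0,0,0.01]
    - [0,-0.01,0,0,0,0,0.01]
    - [0,0,0,0,0,0,0.01]

```text
time_s: 10.22
tool_pos: [613.6, -153.2, 25.8]
tool_rot: [-3.137, 0.169, 0.001]
ft_force: [-0.2, 1.0, -1.6]
gripper_width: 0.248
```

```bash
python3 look.py 4 wrist top side
python3 - <<'E'
from go import *
delta((635.3-.1045*123,50.3-.9945*123,26.3),-6.2)
import cv2
a=cv2.imread("pics/side4.png")[180:330,330:520];b=cv2.imread("pics/top4.png")[90:240,270:460]
cv2.imwrite("pics/m4.png",cv2.resize(np.hstack([a,b]),None,fx=2,fy=2,interpolation=cv2.INTER_CUBIC))
E
python3 blade.py wrist4.npz
```

```text
[ 613.78368039 -154.26319183   25.89605131] [ 0.02768629  1.01473582 -1.81857091] [-0.12664024  0.01771629  0.00294266]
t 10.38 pos [ 613.8 -154.5   25.9] toolx yaw -6.25 tilt z [ 2.e-04 -3.e-04 -1.e+00]
shift NOW axes [ -0.3 -82.9  -0.4] turn [ 0.02 -0.02 -0.05] shift AFTER turn [ -0.3 -82.9  -0.4]
22568 plane z=ax+by+c [-8.00000e-04 -2.30000e-03  1.85417e+01] res 0.68 y range [-122.8  -55.6] x [-26.2  26.9]
blade mid tool x=0,y=-125 z: 18.825272036906465
blade normal world [-1.0e-04  2.1e-03  1.0e+00]
-55 [619.5 -98.5   7.1]
-125 [627.  -28.9   7. ]
-180 [632.9  25.7   6.9]
```

View pics/m4.png

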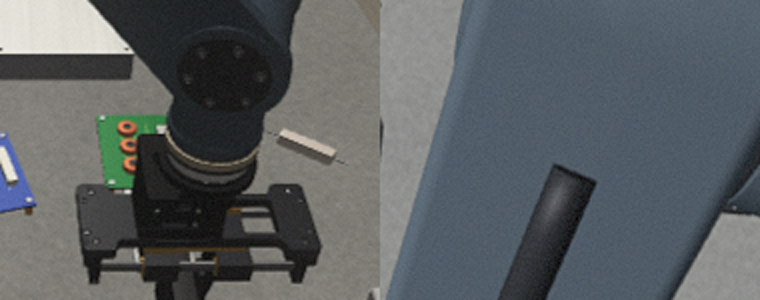

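View pics/wrist4.png

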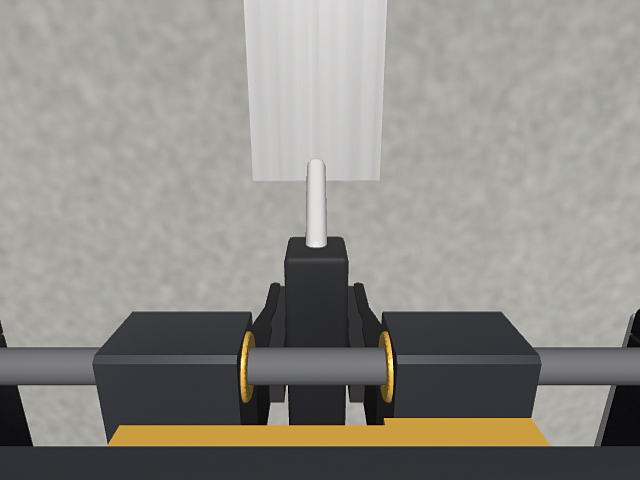

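The tip is under the board's near edge, no force, and the board appears unmoved (the side crop shows its corner at (100,118)). Continuing; the board will come into the wrist view.

Emit:
drive_tool:
  commands:
    - [0,-0.01,0,0,0,0,0.01]
    - [0,-0.01,0,0,0,0,0.01]
    - [0,-0.01,0,0,0,0,0.01]
    - [0,-0.01,0,0,0,0,0.01]
    - [0,-0.01,0,0,0,0,0.01]
    - [0,-0.005,0,0,0,0,0.01]
    - [0,0,0,0,0,0,0.01]

```text
time_s: 11.25
tool_pos: [619.7, -99.1, 25.8]
tool_rot: [3.137, -0.17, -0.0]
ft_force: [-0.8, -0.1, -2.1]
gripper_width: 0.251
```

```bash
python3 look.py 5 wrist
python3 - <<'E'
from go import *
delta((635.3-.1045*123,50.3-.9945*123,26.3),-6.2)
E
```

```text
[619.66341169 -99.05261418  25.83428088] [-0.79439687 -0.11760443 -2.05298327] [-0.13615549  0.03279219  0.03943935]
t 11.3 pos [619.7 -99.5  25.9] toolx yaw -6.22 tilt z [ 1.e-04 -2.e-04 -1.e+00]
shift NOW axes [ -0.2 -27.6  -0.4] turn [ 0.01 -0.01 -0.02] shift AFTER turn [ -0.2 -27.6  -0.4]
```

View pics/wrist5.png

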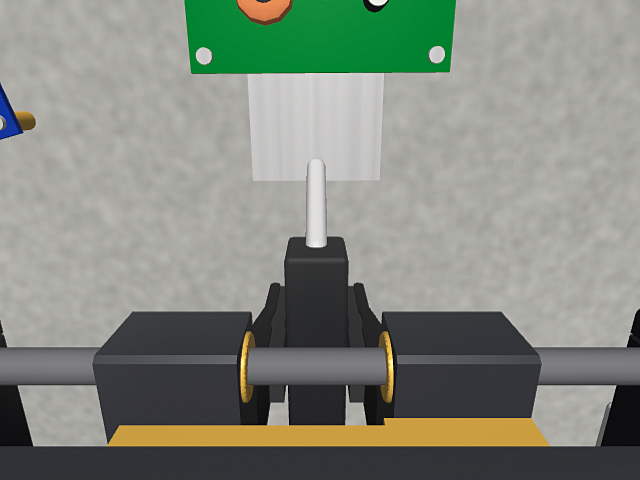

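The wrist view shows the board's near edge at v≈73, u 191..451, parallel to and nearly centred on the blade (u 316 vs 321). Next I measure how far to go.

Run:
```python
from h import *
d=load("wrist5.npz");z=d["z_map"];print(d["fx"],z[60,[250,321,400]])
H=d["hand_eye"]
# tool plane z: top of board 16.5 above desk -> TCP z 25.9 => tool z= 9.4
dd=dict(d);dd["view"]=np.linalg.inv(H)
print(ray(dd,[[191,73],[451,72.5],[204,55],[437,54]],9.4).round(1))
```

```text
414.1922570278763 [158.71399 159.06355 158.87704]
[[ -47.9  -96.     9.4]
 [  53.1  -96.2    9.4]
 [ -42.4 -102.5    9.4]
 [  47.1 -102.8    9.4]]
```

Emit:
drive_tool:
  commands:
    - [0.001,-0.007,0,0,0,0,0.01]
    - [0.001,-0.007,0,0,0,0,0.01]
    - [0,-0.007,0,0,0,0,0.01]
    - [0,-0.007,0,0,0,0,0.01]
    - [0,0,0,0,0,0,0.01]
    - [0,0,-0.002,0,0,0,0.01]
    - [0,0,-0.002,0,0,0,0.01]
    - [0,0,-0.002,0,0,0,0.01]
    - [0,0,-0.002,0,0,0,0.01]
    - [0,0,-0.002,0,0,0,0.01]
    - [0,0,-0.003,0,0,0,0.01]
    - [0,0,-0.003,0,0,0,0.01]
    - [0,0,-0.004,0,0,0,0.01]
    - [0,0,0,0,0,0,0.01]
  squeeze: 60

```text
time_s: 13.05
tool_pos: [625.0, -72.0, 46.3]
tool_rot: [3.137, -0.171, 0.001]
ft_force: [0.3, -0.4, -2.6]
gripper_width: 0.246
```

```bash
python3 look.py 6 wrist side
cat > bl2.py <<'E'
import sys
from h import *
d=load(sys.argv[1]);c=d["color"].astype(int);H=d["hand_eye"]
def fit(m,n):
    v,u=np.nonzero(cv2.erode(m.astype(np.uint8),np.ones((5,5))));z=d["z_map"][v,u]
    P=(np.c_[(u-d["cx"])/d["fx"]*z,(v-d["cy"])/d["fy"]*z,z,np.ones(len(z))]@H.T)[:,:3]
    A=np.c_[P[:,:2],np.ones(len(P))]
    k=np.ones(len(P),bool)
    for _ in range(3):
        q=np.linalg.lstsq(A[k],P[k,2],rcond=None)[0];k=abs(P[:,2]-A@q)<2
    R=Ro.from_rotvec(d["tr"]).as_matrix();nn=R@np.array([q[0],q[1],-1]);nn/=np.linalg.norm(nn)
    print(n,len(z),"plane tool",q.round(4),"normal w",nn.round(4)); return q
g=(c[...,1]>c[...,0]+40)&(c[...,1]>c[...,2]+30)
q=fit(g,"green")
cs=big(g);e=cv2.convexHull(cs)[:,0]
dd=dict(d);dd["view"]=np.linalg.inv(H)
P=ray(dd,cs,q[2]+q[1]*-90); 
print("green tool ext x",P[:,0].min().round(1),P[:,0].max().round(1),"near edge y",np.percentile(P[:,1],99).round(1))
low=P[(P[:,1]>P[:,1].max()-4)];print("edge slope deg",np.degrees(np.polyfit(low[:,0],low[:,1],1)[0]).round(2))
m=(c.min(2)>185)&masks(d,(235,100,390,178))
try: fit(m,"blade")
except Exception as ex: print(ex)
E
python3 bl2.py wrist6.npz
```

```text
[624.86005846 -71.96695259  46.14918355] [-1.18322203 -0.24735316 -2.74231564] [-0.23979951  0.08746556  0.03917037]
green 27828 plane tool [-6.00000e-04 -4.90000e-03  1.60919e+01] normal w [-9.0e-04  5.3e-03  1.0e+00]
green tool ext x -50.3 50.0 near edge y -68.7
edge slope deg -0.32
blade 3586 plane tool [-3.00000e-04  2.70000e-02  2.05219e+01] normal w [-0.0042 -0.0265  0.9996]
```

View pics/wrist6.png

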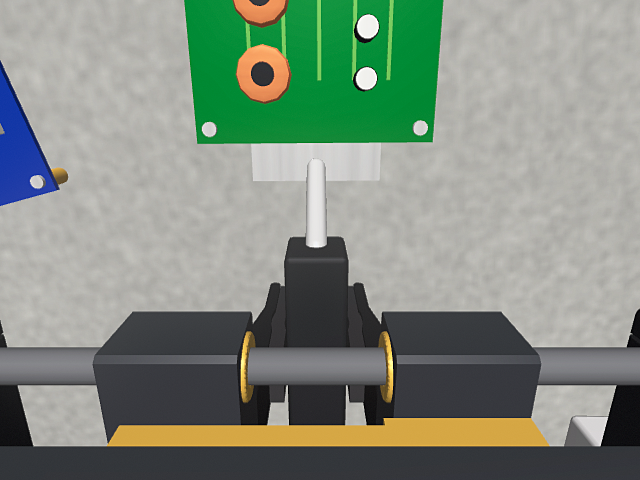

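View pics/side6.png

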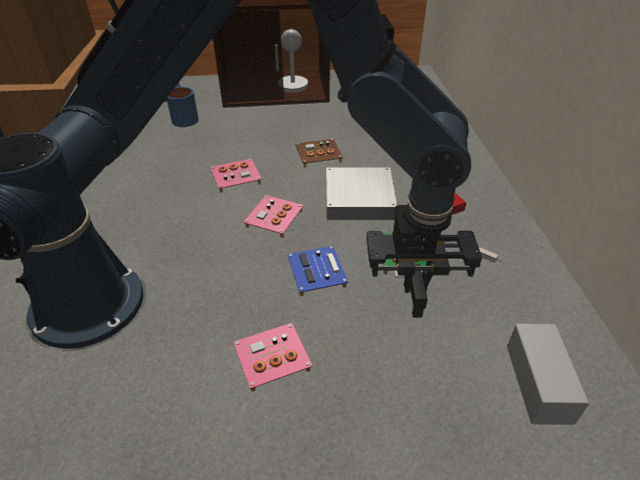

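The board sits level on the blade: near edge at v≈143, u 198..433, normal within 0.3°. Next I lift more and check the transport numbers.

Emit:
drive_tool:
  commands:
    - [0,0,-0.003,0,0,0,0.01]
    - [0,0,-0.006,0,0,0,0.01]
    - [0,0,-0.008,0,0,0,0.01]
    - [0,0,-0.01,0,0,0,0.01]
    - [0,0,-0.01,0,0,0,0.01]
    - [0,0,-0.007,0,0,0,0.01]
    - [0,0,-0.004,0,0,0,0.01]
    - [0,0,-0.002,0,0,0,0.01]
    - [0,0,0,0,0,0,0.01]
    - [0,0,0,0,0,0,0.01]

```text
time_s: 14.4
tool_pos: [624.4, -71.9, 95.5]
tool_rot: [-3.137, 0.171, 0.001]
ft_force: [-0.4, -0.3, -2.3]
gripper_width: 0.245
```

```bash
python3 look.py 7 wrist;python3 bl2.py wrist7.npz
python3 - <<'E'
from go import *
delta((565.1,149.5,96),-6.2)
E
```

```text
[624.39664114 -71.85832302  95.49972345] [-0.44434478 -0.31664174 -2.26529915] [-0.24828442  0.03166656 -0.00219235]
green 27831 plane tool [-7.00000e-04 -4.80000e-03  1.61052e+01] normal w [6.0e-04 4.7e-03 1.0e+00]
green tool ext x -50.3 50.0 near edge y -68.7
edge slope deg -0.33
blade 3584 plane tool [-0.00000e+00  9.00000e-03  1.94341e+01] normal w [-3.0e-04 -9.2e-03  1.0e+00]
t 14.45 pos [624.4 -71.9  95.5] toolx yaw -6.25 tilt z [-7.e-04  2.e-04 -1.e+00]
shift NOW axes [ -83.1 -213.6   -0.4] turn [-0.01  0.04 -0.05] shift AFTER turn [ -82.9 -213.7   -0.5]
```

Emit:
drive_tool:
  commands:
    - [-0.0025,-0.0064,0,0,0,0,0.01]
    - [-0.005,-0.0128,0,0,0,0,0.01]
    - [-0.0066,-0.0171,0,0,0,0,0.01]
    - [-0.0075,-0.0192,0,0,0,0,0.01]
    - [-0.0083,-0.0214,0,0,0,0,0.01]
    - [-0.0083,-0.0214,0,0,0,0,0.01]
    - [-0.0083,-0.0214,0,0,0,0,0.01]
    - [-0.0083,-0.0214,0,0,0,0,0.01]
    - [-0.0083,-0.0214,0,0,0,0,0.01]
    - [-0.0066,-0.0171,0,0,0,0,0.01]
    - [-0.0058,-0.015,0,0,0,0,0.01]
    - [-0.0042,-0.0107,0,0,0,0,0.01]
    - [-0.0025,-0.0064,0,0,0,0,0.01]
    - [-0.0008,-0.0021,0,0,0,0,0.01]
    - [0,0,0,0,0,0,0.01]
    - [0,0,0,0,0,0,0.01]

```text
time_s: 16.45
tool_pos: [565.6, 149.1, 95.9]
tool_rot: [3.137, -0.172, 0.0]
ft_force: [-0.0, 0.4, -1.6]
gripper_width: 0.253
```

```bash
python3 look.py 8 wrist side top;python3 bl2.py wrist8.npz
python3 - <<'E'
from go import *
delta((565.1,149.5,96),-6.2)
E
```

```text
[565.6000268  149.20286322  95.84647218] [-0.4220864   0.09135672 -2.12114085] [-0.23558355  0.06411432 -0.01686507]
green 27830 plane tool [-8.00000e-04 -5.40000e-03  1.60415e+01] normal w [-4.0e-04  5.6e-03  1.0e+00]
green tool ext x -50.3 50.0 near edge y -68.7
edge slope deg -0.32
blade 4375 plane tool [-4.60000e-03  9.05000e-02  2.46012e+01] normal w [-0.0145 -0.0889  0.9959]
t 16.6 pos [565.5 149.3  95.9] toolx yaw -6.28 tilt z [ 1.e-04 -0.e+00 -1.e+00]
shift NOW axes [-0.5 -0.2 -0.1] turn [ 0.   -0.   -0.08] shift AFTER turn [-0.5 -0.2 -0.1]
```

View pics/wrist8.png

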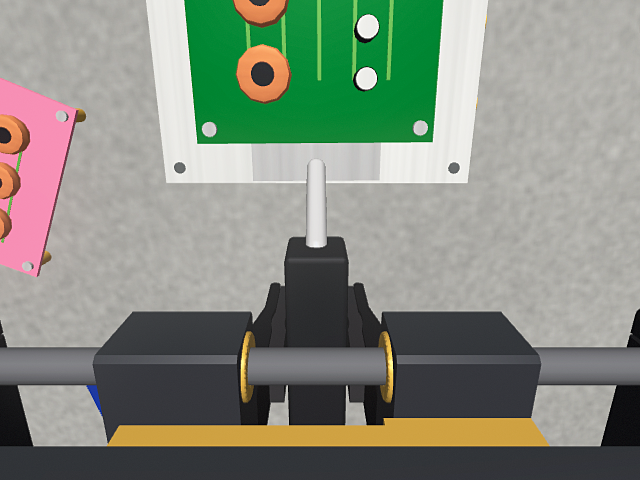

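View pics/side8.png

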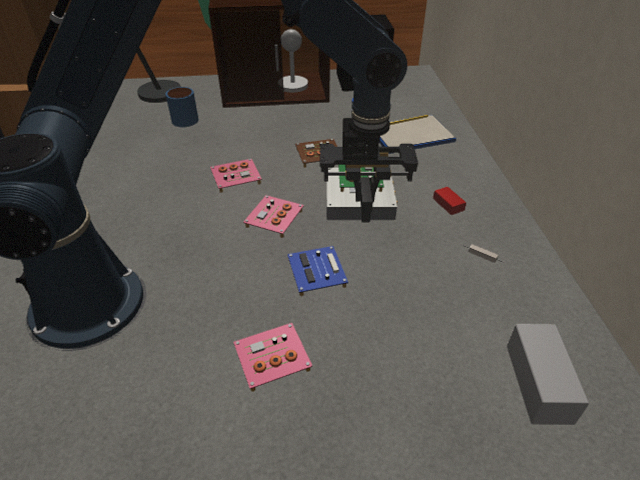

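View pics/top8.png

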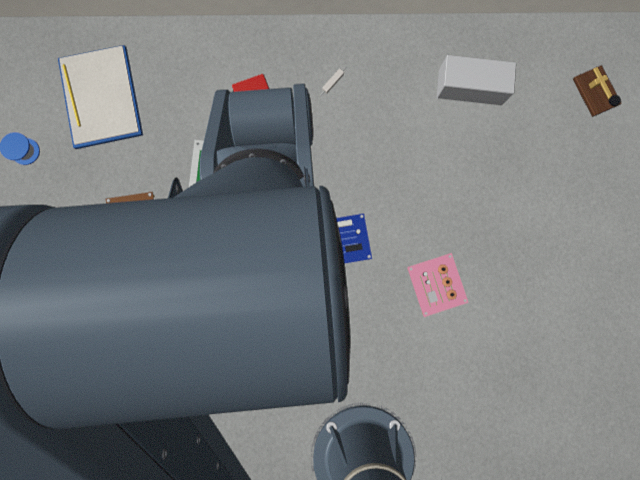

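The wrist view shows the board over the lid: lid near edge at v≈183, u 167..468, board u 198..433. I check centring with the lid edge cast at its height.

Run:
```python
from h import *
d=load("wrist8.npz");dd=dict(d);dd["view"]=np.linalg.inv(d["hand_eye"])
P=ray(dd,[[167,183],[468,182],[180,168],[454,168],[148,10],[487,10]],55.9);print(P.round(1))
m=(P[0]+P[1])/2;print("lid centre tool",m[0].round(1),(m[1]-80).round(1),"board centre tool -0.15,-123.7")
```

```text
[[ -78.9  -44.1   55.9]
 [  81.8  -44.5   55.9]
 [ -71.2  -52.    55.9]
 [  73.5  -52.    55.9]
 [ -78.7 -126.6   55.9]
 [  81.6 -126.6   55.9]]
lid centre tool 1.4 -124.3 board centre tool -0.15,-123.7
```

Emit:
drive_tool:
  commands:
    - [0.001,-0.0005,0.002,0,0,0,0.01]
    - [0,0,0.004,0,0,0,0.01]
    - [0,0,0.004,0,0,0,0.01]
    - [0,0,0.004,0,0,0,0.01]
    - [0,0,0.003,0,0,0,0.01]
    - [0,0,0.0015,0,0,0,0.01]
    - [0,0,0.001,0,0,0,0.01]
    - [0,0,0.001,0,0,0,0.01]
    - [0,0,0.001,0,0,0,0.01]
    - [0,0,0.001,0,0,0,0.01]
    - [0,0,0.001,0,0,0,0.01]
    - [0,0,0.001,0,0,0,0.01]
    - [0,0,0.001,0,0,0,0.01]
    - [0,0,0.001,0,0,0,0.01]
    - [0,0,0.0015,0,0,0,0.01]
    - [0,0,0,0,0,0,0.01]
    - [0,0,0,0,0,0,0.01]

```text
time_s: 18.73
tool_pos: [566.5, 150.0, 67.8]
tool_rot: [3.137, -0.171, -0.0]
ft_force: [-0.3, -0.2, -1.7]
gripper_width: 0.248
```

```bash
python3 look.py 9 wrist;python3 bl2.py wrist9.npz
python3 - <<'E'
from go import *
delta((565.1,149.5,68),-6.2)
from h import *
d=load("wrist9.npz");print(d["z_map"][[155,155,165],[265,370,265]])
E
```

```text
[566.46983163 150.01044175  67.84311063] [-0.25162404 -0.23594372 -1.72745479] [-0.13821301  0.00045176  0.03833233]
green 29179 plane tool [-1.50000e-03 -3.00000e-04  1.03853e+01] normal w [-1.4e-03  5.0e-04  1.0e+00]
green tool ext x -50.3 50.1 near edge y -68.8
edge slope deg -0.3
blade 4089 plane tool [-3.25000e-02  6.85100e-01  6.11241e+01] normal w [-0.088  -0.5587  0.8247]
t 18.77 pos [566.5 150.1  67.9] toolx yaw -6.24 tilt z [ 0.  0. -1.]
shift NOW axes [-1.3  0.7 -0.1] turn [-0.   -0.   -0.04] shift AFTER turn [-1.3  0.7 -0.1]
[179.66866 179.78864 181.5021 ]
```

View pics/wrist9.png

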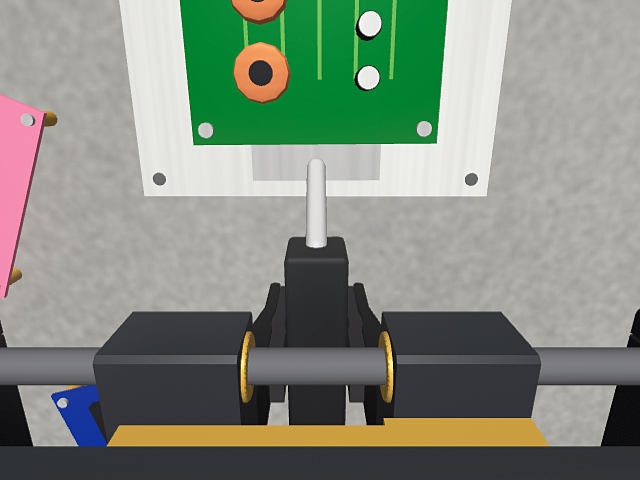

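The board stands level on the lid with its top 57.4 mm high. The blade hangs free below it. Drawing it straight back.

Emit:
drive_tool:
  commands:
    - [0,0.003,0,0,0,0,0.01]
    - [0,0.006,0,0,0,0,0.01]
    - [0,0.01,0,0,0,0,0.01]
    - [0,0.012,0,0,0,0,0.01]
    - [0,0.012,0,0,0,0,0.01]
    - [0,0.012,0,0,0,0,0.01]
    - [0,0.012,0,0,0,0,0.01]
    - [0,0.012,0,0,0,0,0.01]
    - [0,0.012,0,0,0,0,0.01]
    - [0,0.012,0,0,0,0,0.01]
    - [0,0.012,0,0,0,0,0.01]
    - [0,0.012,0,0,0,0,0.01]
    - [0,0.012,0,0,0,0,0.01]
    - [0,0.012,0,0,0,0,0.01]
    - [0,0.012,0,0,0,0,0.01]
    - [0,0.008,0,0,0,0,0.01]
    - [0,0,0,0,0,0,0.01]

```text
time_s: 20.9
tool_pos: [547.9, -20.6, 67.9]
tool_rot: [-3.137, 0.173, -0.0]
ft_force: [-0.9, 0.4, -1.2]
gripper_width: 0.243
```

```bash
python3 look.py 10 wrist side;python3 blade.py wrist10.npz
python3 - <<'E'
from go import *
delta((590,-250,80),-6.2)
E
```

```text
[547.82703706 -20.16141478  67.85216185] [ 0.41890061  0.02663896 -1.83249191] [-0.11214925  0.04280731 -0.02565461]
25392 plane z=ax+by+c [-3.85000e-02  4.20000e-03  1.95477e+01] res 0.63 y range [-123.2  -53.1] x [-45.6  38.7]
blade mid tool x=0,y=-125 z: 19.01727168830406
blade normal world [-0.0388 -0.      0.9992]
-55 [553.9  34.1  48.5]
-125 [561.6 103.6  48.9]
-180 [567.7 158.3  49.1]
t 21.0 pos [547.8 -19.9  67.8] toolx yaw -6.26 tilt z [-1.e-04  2.e-04 -1.e+00]
shift NOW axes [ 67.  224.2 -12.2] turn [-0.01  0.01 -0.06] shift AFTER turn [ 66.8 224.2 -12.2]
```

View pics/side10.png

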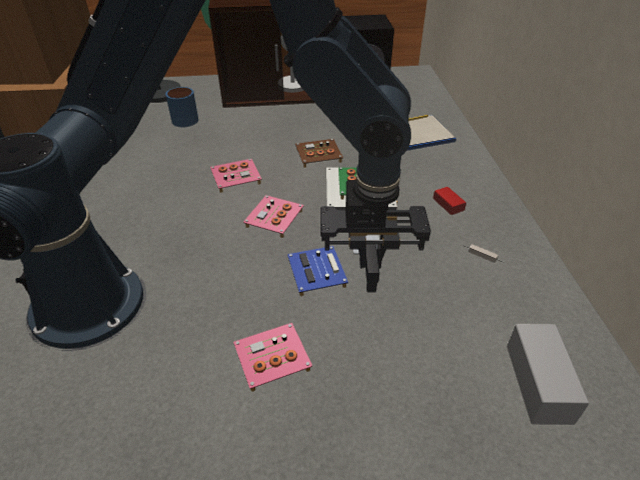

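The board stays on the lid, side view (345,180), and the spatula is clear. Moving to a free spot and lowering.

Emit:
drive_tool:
  commands:
    - [0.0095,0.032,-0.002,0,0,0,0.01]
    - [0.0095,0.032,0,0,0,0,0.01]
    - [0.0095,0.032,0,0,0,0,0.01]
    - [0.0095,0.032,0,0,0,0,0.01]
    - [0.0095,0.032,0,0,0,0,0.01]
    - [0.0095,0.032,0,0,0,0,0.01]
    - [0.0095,0.032,0,0,0,0,0.01]
    - [0,0,0,0,0,0,0.01]
    - [0,0,0.01,0,0,0,0.01]
    - [0,0,0.012,0,0,0,0.01]
    - [0,0,0.012,0,0,0,0.01]
    - [0,0,0.007,0,0,0,0.01]
    - [0,0,0.003,0,0,0,0.01]
    - [0,0,0,0,0,0,0.01]
    - [0,0,0,0,0,0,0.01]

```text
time_s: 22.88
tool_pos: [589.9, -250.1, 26.3]
tool_rot: [3.136, -0.171, 0.001]
ft_force: [0.5, -0.2, -1.8]
gripper_width: 0.245
```

Emit:
drive_tool:
  commands:
    - [0,0,0.001,0,0,0,0.01]
    - [0,0,0.001,0,0,0,0.01]
    - [0,0,0.001,0,0,0,0.01]
    - [0,0,0.0005,0,0,0,0.01]
    - [0,0,0,0,0,0,0.01]
    - [0,0,0,0,0,0,0.01]

```text
time_s: 23.62
tool_pos: [589.6, -249.9, 22.5]
tool_rot: [3.137, -0.171, -0.0]
ft_force: [-1.1, -0.1, 1.6]
gripper_width: 0.251
```

Touching the desk (fz from −1.8 to +1.6). Releasing and rising.

Emit:
drive_tool:
  commands:
    - [0,0,0,0,0,0,0.035]
    - [0,0,0,0,0,0,0.05]
    - [0,0,0,0,0,0,0.06]
    - [0,0,0,0,0,0,0.06]
    - [0,0,0,0,0,0,0.06]
    - [0,0,0,0,0,0,0.06]
    - [0,0,0,0,0,0,0.06]
    - [0,0,0,0,0,0,0.06]

```text
time_s: 24.62
tool_pos: [589.6, -249.9, 22.3]
tool_rot: [3.137, -0.171, -0.0]
ft_force: [-0.2, -1.0, -0.4]
gripper_width: 0.689
```

Emit:
drive_tool:
  commands:
    - [0,0,-0.005,0,0,0,0.06]
    - [0,0,-0.015,0,0,0,0.06]
    - [0,0,-0.03,0,0,0,0.06]
    - [0,0,-0.04,0,0,0,0.06]
    - [0,0,-0.05,0,0,0,0.06]
    - [0,0,-0.05,0,0,0,0.06]
    - [0,0,-0.04,0,0,0,0.06]
    - [-0.02,0.05,0,0,0,0,0.06]
    - [-0.02,0.05,0,0,0,0,0.06]
    - [-0.02,0.05,0,0,0,0,0.06]
    - [0,0,0,0,0,0,0.06]
    - [0,0,0,0,0,0,0.06]

```text
time_s: 26.12
tool_pos: [513.6, -392.1, 253.1]
tool_rot: [-3.137, 0.172, -0.001]
ft_force: [-0.5, 0.2, 1.1]
gripper_width: 0.69
```

```bash
python3 look.py 11 wrist side top;python3 - <<'E'
from h import *
d=load("top11.npz");c=d["color"].astype(int);R,G,B=c[...,0],c[...,1],c[...,2]
rect(d,masks(d,(175,120,280,240))&(G>R+25)&(G>B+20),56.5,"green top")
rect(d,masks(d,(300,205,385,275))&(B>R+40)&(B>G+30),16.5,"blue top")
d=load("side11.npz");c=d["color"].astype(int);R,G,B=c[...,0],c[...,1],c[...,2]
rect(d,masks(d,(315,150,410,220))&(G>R+25)&(G>B+20),56.5,"green side")
rect(d,masks(d,(280,240,355,300))&(B>R+40)&(B>G+30),16.5,"blue side")
E
```

```text
[ 514.17622479 -391.09572602  252.80145656] [0.06010458 0.79320582 0.13557633] [-0.15422539  0.07113838  0.04865446]
green top c [577.5 273.2] edges [(99.1, -5.9), (109.2, 84.1)]
blue top c [449.4  33.8] edges [(109.9, -81.5), (99.0, 8.5)]
green side c [568.3 272.6] edges [(81.6, -6.4), (110.4, 83.6)]
blue side c [449.2  32.4] edges [(111.2, -81.4), (100.7, 8.6)]
```

View pics/side11.png

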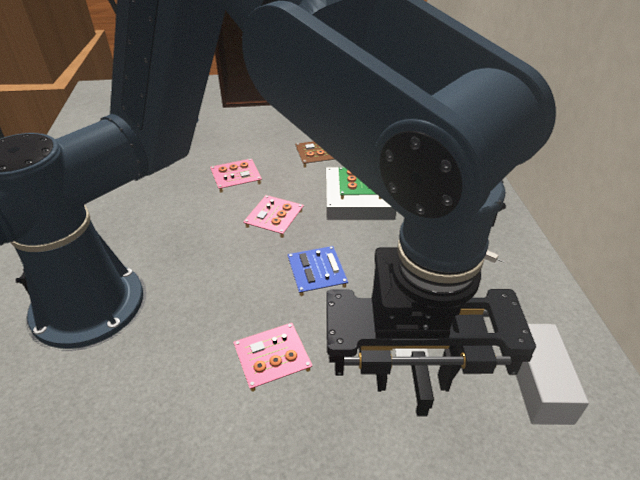

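View pics/top11.png

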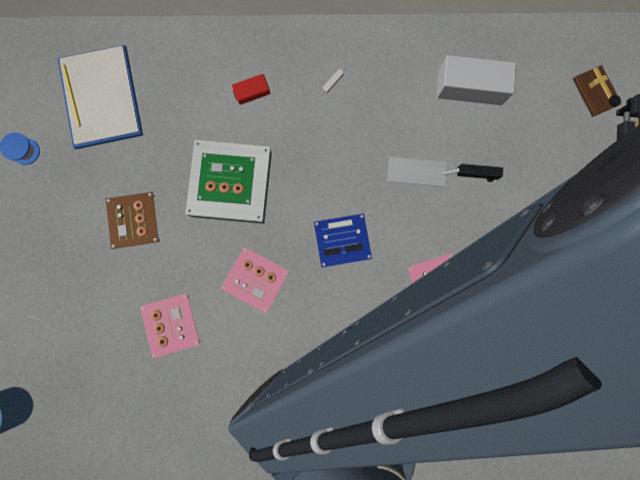

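View pics/wrist11.png

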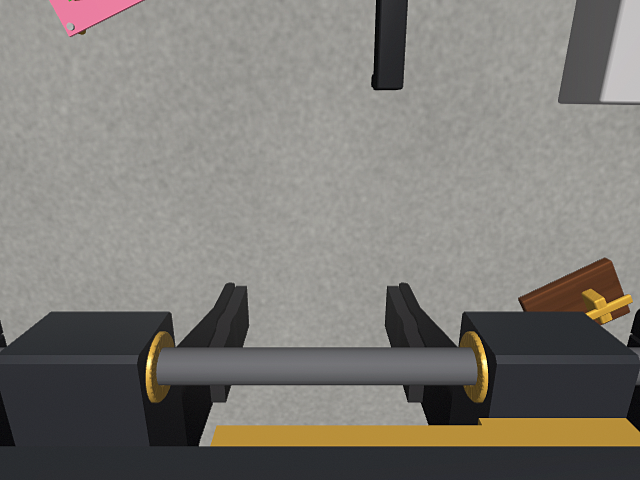

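The board is centred (577.5, 273.2 against lid 578.5, 272.8), blue is unmoved, and the spatula is on the desk. Its tilt can be checked with the top depth over the blade, u 390..445, v 160..183.

Run:
```python
from h import *
d=load("top11.npz");V=np.linalg.inv(d["view"])
def fit(n,box):
    u0,v0,u1,v1=box;v,u=np.mgrid[v0:v1,u0:u1];u=u.ravel();v=v.ravel();z=d["z_map"][v,u]
    P=(np.c_[(u-d["cx"])/d["fx"]*z,(v-d["cy"])/d["fy"]*z,z,np.ones(len(z))]@V.T)[:,:3]
    A=np.c_[P[:,:2]-P[:,:2].mean(0),np.ones(len(P))];q=np.linalg.lstsq(A,P[:,2],rcond=None)[0];print(n,q.round(4))
fit("blade",(393,162,440,181));fit("desk near",(393,195,440,225));fit("handle",(463,167,498,174));fit("lid",(195,205,260,215))
cv2.imwrite("pics/c11.png",cv2.resize(d["color"][130:210,370:520,::-1],None,fx=5,fy=5,interpolation=cv2.INTER_CUBIC))
```

```text
blade [-1.1507  0.1761  3.4778]
desk near [-0.5136  0.2738  0.9108]
handle [6.90000e-03 1.30000e-03 5.43078e+01]
lid [-2.88910e+00 -3.09000e-02  4.13361e+01]
```

View pics/c11.png

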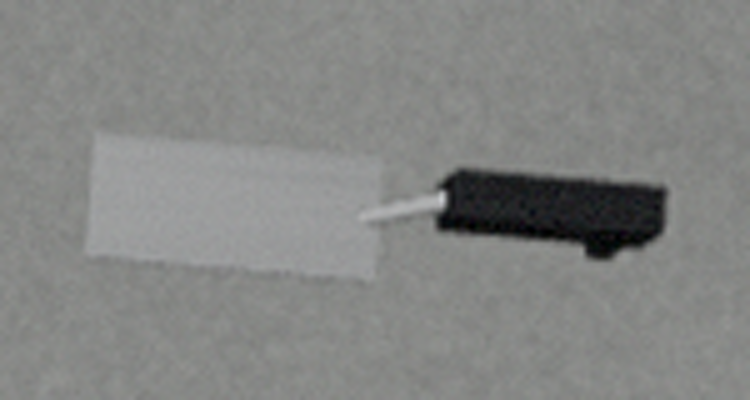

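The handle top is level (slope < 0.01) at 54.3 mm and the blade's mean height is 3.5 mm, so the spatula lies flat. The slopes fitted for blade, desk and lid are implausible, since the known-flat desk shows one too, so I don't use them. Handing in.

Run:
```python
from plant import arm
s=arm.state();print(s["time_s"],s["tool_pos"],abs(s["qd"]).max());arm.close_job()
```

```text
26.275 [ 514.3114737  -390.98571974  252.71248863] 0.005199274922277015
the job is handed in; nothing more can be done
```

I lifted the green board with the spatula, set it on its standoffs in the middle of the enclosure lid, drew the blade out and laid the spatula on the desk. I handed the job in at about 26.3 s; it reports no verdict.

- **Green board:** The last top view puts its centre at (577.5, 273.2) against the lid centre (578.5, 272.8), about 1 mm off. It was level to within 0.1° when set down, and the gripper held only the spatula throughout.
- **Blue board:** It is unmoved to within 0.2 mm.
- **Spatula:** It lies clear of the board. The handle top is level at 54.3 mm, and the mean blade height is 3.5 mm.
- **Robot:** The gripper is open at 253 mm height and touches nothing.

**Checks that failed or disagreed:**
- The last side view gave the board centre as x = 568, because the arm hid part of it: it showed only 82 of 100 mm.
- The depth-plane slopes for the blade, desk and lid were unusable, since even the flat desk came out sloped. I judged flatness from the handle fit and the blade's mean height instead.

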